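Clip the bottle's snap hook onto the eye of the basket stack

TASK

Hang up the bottle that has a snap hook on its cap: push the hook's sprung gate gently onto the ring eye beside the upper basket until the eye is inside and the gate has snapped shut behind it. Then pull the bottle straight down on the eye with a steady force of about 10 N (a kilo) for a second to be sure it holds, and let go so that it hangs freely and at rest. The plastic basket that carries the eye gives way at 16 N, so never push or pull that hard; leave the other things where they are.

Things in the scene. Friction and masses are not known exactly. Their poses are not given: they have to be found in the camera images.
- bottle: Empty clear plastic bottle, 70 mm across, standing upright, about 0.13 kg. Origin at the centre of its underside, z up its axis. The grey twist cap (61 mm across) ends in a flat top 145 mm above the origin; on it stands a steel snap hook, a closed upright loop in the bottle's x-z plane, 43 mm wide inside: spine at -x, arched crown on top, nose and sprung gate at +x
- gate (a joint): The hook's sprung gate, a 7 mm round steel pin at x = +26 mm of the bottle, hinged 8 mm above the cap's top and reaching up to 43 mm above it, just under the nose. 0 rad is shut; it swings only inward, towards the spine, up to 0.95 rad, and springs back by itself. Pushing near its free end takes about 2 N at first, 5 N at 0.6 rad
- hook_spine (a point): Middle of the hook's straight spine, the part to grip, fingers closing along the bottle's y: 26 mm above the cap's top, at x = -26 mm of the bottle. The spine is 9 mm along x and 10 mm along y and runs from the cap's top to 50 mm above it. Axes as the bottle's
- gate_mid (a point): Point on the shut gate, 28 mm above the cap's top, at x = +26 mm of the bottle; fixed to the bottle, does not swing with the gate
- hook_crown (a point): Underside of the hook's crown at its highest point, on the bottle's axis, 63.5 mm above the cap's top; the eye's bar bears here when the bottle hangs. The crown is an arch of 9 mm round bar from the spine over to a nose at x = +26 mm of the bottle, whose lower end is 45 mm above the cap's top
- rack: Fixed marble offcut (340 x 260 x 20 mm) with two stacked white slatted plastic baskets (280 x 200 mm, upper rim 270 mm high). Origin at the worktop, z up. From the rack's +y side the eye stands out level: a flat-lying round steel ring, 7 mm bar, 37 mm hole, on a 10 mm rod that is clamped in an upright slot of a steel plate
- eye_bar (a point): Centre of the ring's bar where it is farthest from the baskets (100 mm), for the eye's MIDDLE height; the real bar is clamped up to 8 mm higher or lower in its slot, not measured: feel (or see) its height. It does not slip. The bar runs along x here; axes as the rack's, y away from the baskets. The hook comes on moving to -y, bottle's +x pointing to the rack's -y
- cups: Bystander: three nested white melamine cups, 78 mm across, 104 mm high; origin under the centre
- plain_bottle: Bystander: clear bottle with a plain narrow twist cap and no hook, 66 mm across, 162 mm high; origin under the centre
- spoon_rest: Bystander: white ceramic spoon rest, 100 mm dish, 16 mm high, with a 50 mm tongue; origin under the dish's centre
- jar: Bystander: white ceramic jar with cork lid, 84 mm across, 99 mm high; origin under the centre
- strainer: Bystander: steel tea strainer in the upper basket; origin under its bowl
- pestle: Bystander: wooden pestle lying in the upper basket; origin under its middle
There are look-alikes about, which are no part of the job. What is shaped like the bottle but red is not meant.

How it is judged:
On the way, in this order (a step that is already met when the one before it is completed fails the run):
1. the hook's gate is pressed open at the eye (value of joint gate above 0.25 rad and distance between eye_bar and gate_mid below 0.05 m and height (world z) of bottle above 0.015 m), for 0.04 s.
2. the eye's bar is inside the hook and the gate has shut behind it (value of joint gate below 0.08 rad and x of eye_bar in the frame of bottle between -0.02 and 0.02 m and y of eye_bar in the frame of bottle between -0.013 and 0.013 m and z of eye_bar in the frame of bottle between 0.17 and 0.217 m), for 0.1 s.
3. the bottle is pulled down on the eye, gate shut, with a steady 6 N or more (contact force between bottle and rack above 6 N and value of joint gate below 0.08 rad and distance between eye_bar and hook_crown below 0.02 m), for 0.5 s.
At the end, for the whole second after the job is handed in: The bottle hangs by its snap hook: the crown's underside within 20 mm of eye_bar, the eye bearing its weight (over 0.3 N), the gate shut (under 0.08 rad), the bottle's origin over 15 mm above the worktop, within 0.25 rad of upright and at rest (under 0.06 m/s) (value of joint gate below 0.08 rad and distance between eye_bar and hook_crown below 0.02 m and angle between bottle's own z axis and vertical below 0.25 rad and height (world z) of bottle above 0.015 m and linear speed of bottle below 0.06 m/s and contact force between bottle and rack above 0.3 N); the robot touches nothing.
It fails at once if the eye or its basket is pushed or pulled with more than 16 N (contact force between any of bottle, the fingers and rack above 16 N).
It fails at once if another thing is moved by more than 30 mm (distance of any of cups, plain_bottle, spoon_rest, jar, strainer, pestle from where it was at the start of the episode above 0.03 m).
It also fails if it takes over 64 s, if anything falls off the work surface, if the arm or the gripper's body presses on something with over 40 N, if the wrist force passes 120 N, or if a joint passes its speed limit or range.

ROBOT

A 7-joint arm with a two-finger parallel gripper is mounted at the origin on the work surface. World frame = base frame: x ahead of the robot, y to its left, z up, the work surface at z = 0. Lengths are in m, angles in rad, forces in N, time in s.
With the tool pointing down it reaches from about 0.4 to 0.85 m from the base axis. Payload 10.4 kg.
Tool frame: the origin (TCP) lies at the very end of the fingers, on their centre line; the grasp point (between the pads) lies 19 mm behind it (manip.grip_point_offset is the distance from the TCP to the grasp point, in m); z points along the fingers, y is the line along which they close (so a half turn about z gives the same grasp; the last joint's range is limited). The gripper opens to 85 mm and grips with 20 to 120 N. Pads are 22 mm wide; open, the fingers measure 114 mm over their backs; the gripper's body (76 mm by 85 mm) begins 54 mm behind the grasp point. The pads swing forward as they close: fully open they stand 13 mm farther back than shut.
Start: joints at [-1.198, 0.332, -0.065, 1.46, 0.022, 1.35, -0.088], TCP at [0.241, 0.577, 0.231] pointing down, gripper open.
Joint ranges: [-2.6, 2.6], [-0.5, 2.12], [-1.47, 1.34], [0.16, 2.42], [-1.27, 4.41], [0.06, 2.06], [-2.6, 2.6]. Speed limits (rad/s): [2.22, 2.22, 2.79, 2.79, 3.14, 3.14, 3.14].

INTERFACE

Orientations are given as a unit quaternion [x, y, z, w].
In Python, from workcell import manip gives the robot as it stands. The module is installed in compiled form; this text tells all that it offers.
- The arm moves only by the shell command python3 -m inch 'ROWS' [OPENING] [FORCE]. ROWS is JSON, a list of rows, each a list of 2 entries, a list of its own where there are three numbers: the shift along the tool's x, y, z each as a share of 0.08 m, from -1 to 1, then the turn, a rotation vector about the tool's x, y, z each as a share of 45 degrees, from -1 to 1. A call has exactly 10 rows; each row is the pose to reach, as a shift and turn from the pose commanded when the call began, along the tool's axes at that moment; what a row does not reach only later rows make up. A row lasts 1/10 s, in which the tool goes at most 50 mm and 8.59 degrees, less where a joint would pass 70% of its speed; a pose out of reach is approached as far as the arm can. A call with a number of a shift or a turn outside -1 to 1 is refused whole. A call with a gripper value outside its range is refused whole. OPENING is the opening, from 0 (shut) to 1 (fully open), set as the call begins (- or left out, the last holds). The fingers move at their own pace and stop on an object; FORCE is the grip in N (left out, the last holds). Time passes only in rows, so rows that repeat a pose let the fingers close, or fill a call up. It gives the time, the measured TCP pose, the force, the opening and the grip force at its end, in the units of the state.
- manip.get_obs(): the state, without advancing time (a new reading comes with each control period).
- manip.camera(name): name is "scene" or "top" or "wrist"; returns the picture (420x560x3 uint8, red, green, blue); there is no depth.
- manip.camera_params(name): a dict with "fov_y" (degrees; the focal length in pixels is half the picture's height over the tangent of half this angle, whatever the lens; pixels are square), "cx", "cy" (the principal point, pixels), "camera_from_world" (4x4, takes a point from world to camera coordinates); the wrist camera has in their place "T_tool_cam" (4x4, takes a point from camera to tool coordinates, whose origin is the TCP and whose axes are the flange's). Camera axes: x right, y up, looking along -z (the intrinsics and any distortion apply to the point x, -y, -z); pixel columns grow to the right and rows downward; lengths in m; the calibration is good to about 2 mm. A picture is of the moment at which its call begins: read the wrist's pose just before it. camera_params takes no time and is no camera call.
- manip.hand_in(): hands the job in; it is judged then, once.
The state is a dict: "clock": time; "joint_pos": joint angles; "joint_velocities": joint speeds; "tau": joint torques, N m; "position": TCP position; "ee_rot": TCP orientation; "ft_force": force on the tool from outside, world axes, zero at the start; "torque": the same for the moment, N m; "grip_width": opening from 0.0 (shut) to 1.0 (fully open); "grasp_force": force on a finger pad.
Only numpy, scipy, OpenCV 4.12 (cv2) and the standard library are available. Lean on these libraries where they do the work, as an engineer would, in place of code of your own. Each camera call takes 0.05 s, during which the arm holds its last target. There are 200 camera calls.

## Working session

There is one attempt and no reset: what is moved stays moved. The work goes in short steps, Python scripts to look and compute and a shell command to move; the robot and the scene stay as the last step left them, time stands still between calls to the robot, and variables do not carry over. Pictures are saved under pics/ and viewed, at most 10 in all, crops included, and the job is handed in when it is done.

```bash
mkdir -p pics
python3 - <<'E'
from workcell import manip
import cv2
for n in("scene","top"):
    cv2.imwrite(f"pics/{n}0.png",cv2.resize(manip.camera(n)[:,:,::-1],(800,600),interpolation=cv2.INTER_CUBIC))
    print(n,{k:v if k!="camera_from_world" else v.round(3).tolist() for k,v in manip.camera_params(n).items()})
print(manip.camera_params("wrist"));o=manip.get_obs();print(o)
print(manip.grip_point_offset)
E
```

```text
scene {'fov_y': 56.3784073388296, 'cx': 284.8598215548344, 'cy': 209.73040850185944, 'camera_from_world': [[-0.326, 0.945, -0.011, 0.244], [-0.704, -0.235, 0.67, 0.306], [0.631, 0.226, 0.743, -1.55], [0.0, 0.0, 0.0, 1.0]]}
top {'fov_y': 48.014274551143956, 'cx': 269.88869023397524, 'cy': 215.55754846923844, 'camera_from_world': [[0.003, -1.0, -0.002, -0.07], [0.978, 0.003, 0.208, -0.603], [-0.208, -0.003, 0.978, -1.417], [0.0, 0.0, 0.0, 1.0]]}
{'fov_y': 70.74114591267089, 'cx': 277.18583395067577, 'cy': 207.9659324979757, 'T_tool_cam': array([[-6.38887156e-04,  9.62581472e-01,  2.70991702e-01,
         6.87639721e-02],
       [ 9.99999785e-01,  6.54542567e-04,  3.26079045e-05,
         9.85152719e-04],
       [-1.45987839e-04,  2.70991665e-01, -9.62581683e-01,
        -1.41931268e-01],
       [ 0.00000000e+00,  0.00000000e+00,  0.00000000e+00,
         1.00000000e+00]])}
{'clock': 0.1, 'joint_pos': array([-1.19758973,  0.33280426, -0.06468074,  1.46086397,  0.02160018,
        1.34991447, -0.08852764]), 'joint_velocities': array([ 0.00240581, -0.00118207, -0.00128659, -0.0022965 , -0.00033801,
       -0.0003456 ,  0.00133819]), 'tau': array([ 1.90137340e-03, -6.26743340e+01,  4.94736247e-02, -3.92425990e+01,
        1.63624930e-02,  6.98077594e-03, -5.51364462e-05]), 'position': array([0.24085194, 0.57635551, 0.23059504]), 'ee_rot': array([ 1.96626916e-01,  9.80478167e-01, -6.40417688e-04, -9.47416026e-05]), 'ft_force': array([0.12239826, 0.42731342, 0.20343231]), 'torque': array([-0.01024394, -0.02715586,  0.00878151]), 'grasp_force': 0.0, 'grip_width': 0.9977161322602827}
0.0187
```

View pics/scene0.png

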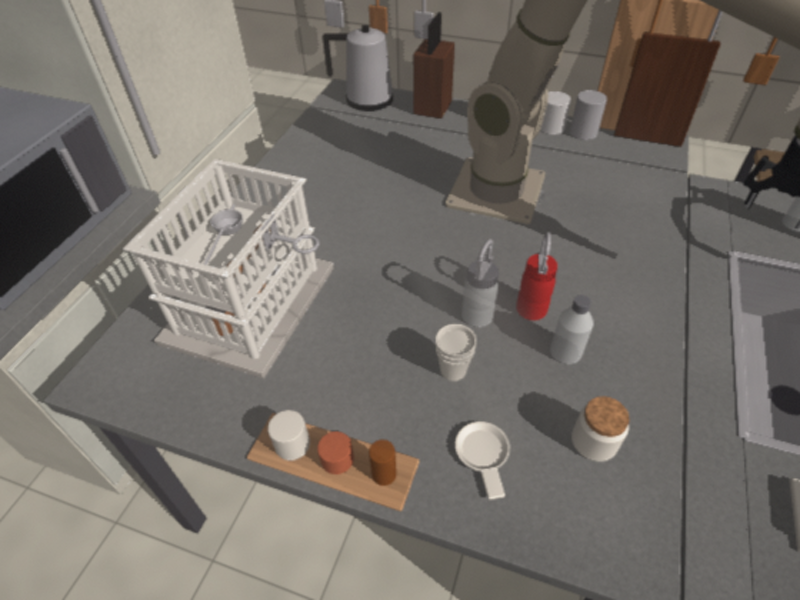

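View pics/top0.png

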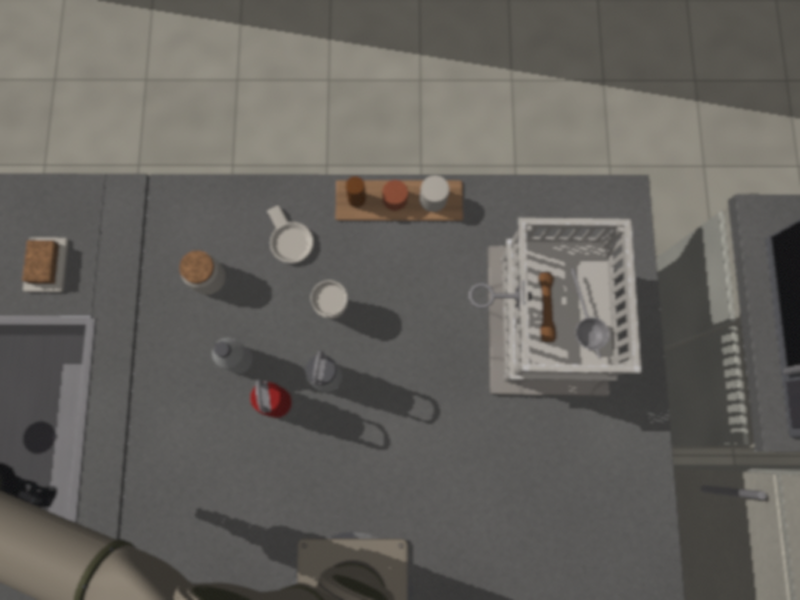

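```bash
cat > h.py <<'E'
from workcell import manip
import numpy as np, cv2
from scipy.optimize import least_squares
P={}
def par(n):
    if n not in P: P[n]=manip.camera_params(n)
    return P[n]
def proj(n,p,Tcw=None):
    c=par(n);f=210/np.tan(np.radians(c["fov_y"]/2))
    q=(c["camera_from_world"] if Tcw is None else Tcw)@np.append(p,1)
    return np.array([c["cx"]+f*q[0]/-q[2],c["cy"]-f*q[1]/-q[2]])
def tri(obs,x0=(.5,0,.1)):  # obs list of (name,(u,v)[,Tcw])
    r=least_squares(lambda p:np.concatenate([proj(o[0],p,o[2] if len(o)>2 else None)-o[1] for o in obs]),x0)
    return r.x,r.fun
def onz(n,uv,z,T=None):
    r=least_squares(lambda p:proj(n,[p[0],p[1],z],T)-uv,(.5,0));return r.x
E
python3 - <<'E'
import cv2,numpy as np
s=cv2.imread("pics/scene0.png");t=cv2.imread("pics/top0.png")
def c(im,x,y,w,h): return cv2.resize(im[y:y+h,x:x+w],(400,300),interpolation=cv2.INTER_CUBIC)
m=np.vstack([np.hstack([c(s,440,230,120,90),c(s,240,200,120,90)]),np.hstack([c(t,270,335,100,75),c(t,450,260,100,75)])])
cv2.imwrite("pics/m1.png",m)
E
```

```text
(no output)
```

View pics/m1.png

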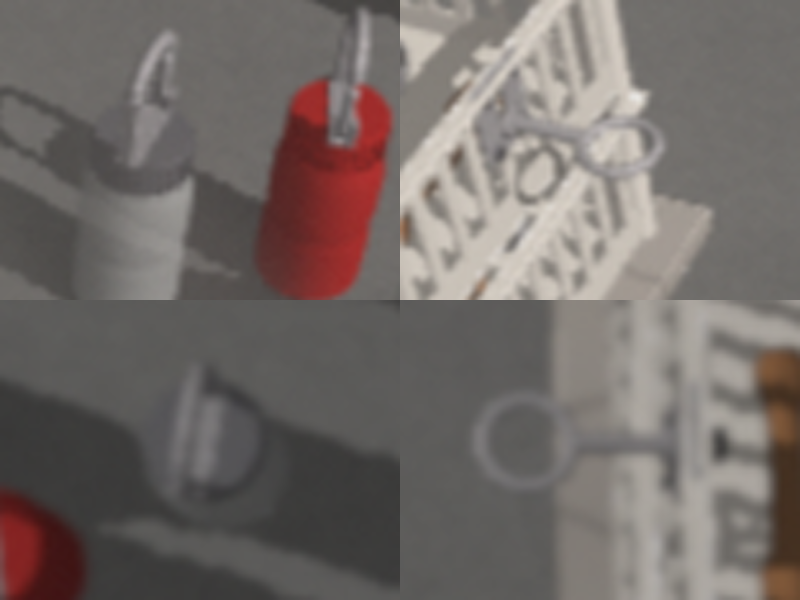

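Run:
```python
from h import *
from scipy.spatial.transform import Rotation as R
np.set_printoptions(precision=4,suppress=True)
print("ring c",tri([("scene",(214.2,170.9)),("top",(336.5,206.5))]))
print("crown",tri([("scene",(344.1,168.4)),("top",(222.3,257.6))]))
o=manip.get_obs();print(R.from_quat(o["ee_rot"]).as_matrix())
# hook ends in top view at z~.19
for p in((205,370),(180,500)):
    print(onz("top",np.array((270+p[0]/4,335+(p[1]-300)/4))*.7,.2))
```

```text
ring c (array([ 0.5932, -0.2534,  0.2352]), array([-0.1496, -0.0149, -0.1424,  0.0631]))
crown (array([0.4514, 0.0679, 0.2142]), array([-2.1836, -0.0498, -2.1294,  0.4217]))
[[-0.9227  0.3856 -0.0004]
 [ 0.3856  0.9227 -0.0012]
 [-0.0001 -0.0013 -1.    ]]
[0.4848 0.0571]
[0.4211 0.0677]
```

```bash
R1='[[[-0.1,-0.1,-0.1],[0,0,0]],[[-0.2,-0.2,-0.2],[0,0,0]],[[-0.3,-0.3,-0.3],[0,0,0]],[[-0.4,-0.4,-0.4],[0,0,0]],[[-0.5,-0.5,-0.5],[0,0,0]],[[-0.6,-0.6,-0.6],[0,0,0]],[[-0.7,-0.7,-0.7],[0,0,0]],[[-0.8,-0.8,-0.8],[0,0,0]],[[-0.9,-0.9,-0.9],[0,0,0]],[[-1,-1,-1],[0,0,0]]]'; true
python3 -m inch '[[[-0.1,-0.1,-0.1],[0,0,0]],[[-0.2,-0.2,-0.2],[0,0,0]],[[-0.3,-0.3,-0.3],[0,0,0]],[[-0.4,-0.4,-0.4],[0,0,0]],[[-0.5,-0.5,-0.5],[0,0,0]],[[-0.6,-0.6,-0.6],[0,0,0]],[[-0.7,-0.7,-0.7],[0,0,0]],[[-0.8,-0.8,-0.8],[0,0,0]],[[-0.9,-0.9,-0.9],[0,0,0]],[[-1,-1,-1],[0,0,0]]]'
```

```text
clock: 1.1
position: [0.2842, 0.4712, 0.312]
ee_rot: [0.197, 0.98, 0.0, -0.0]
ft_force: [-0.0, 0.8, 0.7]
grip_width: 1.002
grasp_force: 0.0
```

```bash
python3 -m inch '[[[-0.1,-0.1,0],[0,0,0]],[[-0.2,-0.2,0],[0,0,0]],[[-0.3,-0.3,0],[0,0,0]],[[-0.4,-0.4,0],[0,0,0]],[[-0.5,-0.5,0],[0,0,0]],[[-0.6,-0.6,0],[0,0,0]],[[-0.7,-0.7,0],[0,0,0]],[[-0.8,-0.8,0],[0,0,0]],[[-0.9,-0.9,0],[0,0,0]],[[-1,-1,0],[0,0,0]]]' >/dev/null
python3 -m inch '[[[-0.1,-0.1,0],[0,0,0]],[[-0.2,-0.2,0],[0,0,0]],[[-0.3,-0.3,0],[0,0,0]],[[-0.4,-0.4,0],[0,0,0]],[[-0.5,-0.5,0],[0,0,0]],[[-0.6,-0.6,0],[0,0,0]],[[-0.7,-0.7,0],[0,0,0]],[[-0.8,-0.8,0],[0,0,0]],[[-0.9,-0.9,0],[0,0,0]],[[-1,-1,0],[0,0,0]]]' >/dev/null
python3 -m inch '[[[-0.1,-0.1,0],[0,0,0]],[[-0.2,-0.2,0],[0,0,0]],[[-0.3,-0.3,0],[0,0,0]],[[-0.4,-0.4,0],[0,0,0]],[[-0.5,-0.5,0],[0,0,0]],[[-0.6,-0.6,0],[0,0,0]],[[-0.7,-0.7,0],[0,0,0]],[[-0.8,-0.8,0],[0,0,0]],[[-0.9,-0.9,0],[0,0,0]],[[-1,-1,0],[0,0,0]]]' >/dev/null
python3 -m inch '[[[-0.1,-0.1,0],[0,0,-0.03]],[[-0.2,-0.2,0],[0,0,-0.06]],[[-0.3,-0.3,0],[0,0,-0.09]],[[-0.4,-0.4,0],[0,0,-0.12]],[[-0.5,-0.5,0],[0,0,-0.15]],[[-0.6,-0.6,0],[0,0,-0.18]],[[-0.7,-0.7,0],[0,0,-0.21]],[[-0.8,-0.8,0],[0,0,-0.24]],[[-0.9,-0.85,0],[0,0,-0.28]],[[-0.9,-0.85,0],[0,0,-0.29]]]'
cat >> h.py <<'E'
from scipy.spatial.transform import Rotation as Rot
def wristT():
    o=manip.get_obs();T=np.eye(4);T[:3,:3]=Rot.from_quat(o["ee_rot"]).as_matrix();T[:3,3]=o["position"]
    return np.linalg.inv(T@par("wrist")["T_tool_cam"])
E
python3 - <<'E'
from h import *
T=wristT();im=manip.camera("wrist");np.save("pics/T1.npy",T)
cv2.imwrite("pics/w1.png",cv2.resize(im[:,:,::-1],(800,600),interpolation=cv2.INTER_CUBIC))
E
```

```text
clock: 5.1
position: [0.4536, 0.0662, 0.3113]
ee_rot: [0.084, 0.996, -0.0, 0.0]
ft_force: [0.5, -0.2, 0.6]
grip_width: 0.995
grasp_force: 0.0
```

View pics/w1.png

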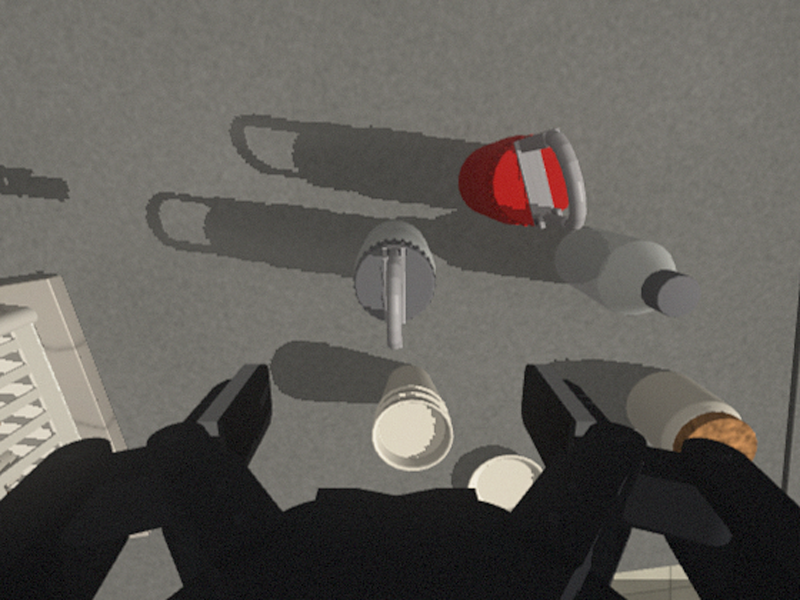

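Run:
```python
import cv2
t=cv2.imread("pics/w1.png")
cv2.imwrite("pics/w1c.png",cv2.resize(t[210:360,330:500],(680,600),interpolation=cv2.INTER_CUBIC))
```

```text
(no output)
```

View pics/w1c.png

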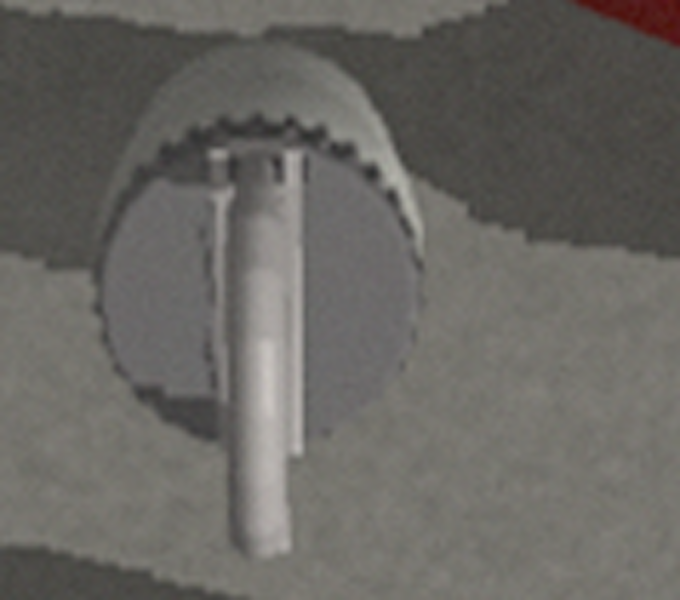

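Run:
```python
from h import *
T=np.load("pics/T1.npy")
def px(u,v): return np.array((330+u/4,210+v/4))*.7
for n,p,z in(("cap",(260,287),.145),("L",(97,290),.145),("R",(424,290),.145),("bot",(262,440),.145),("lug",(258,160),.153),("stripTL",(215,190),.15),("stripTR",(303,190),.15),("stripBR",(297,455),.15),("stripBL",(222,390),.15),("crowntip",(262,545),.21)):
    print(n,onz("wrist",px(*p),z,T).round(4))
o=manip.get_obs();print(Rot.from_quat(o["ee_rot"]).as_matrix().round(3),o["joint_pos"].round(2))
```

```text
cap [0.4598 0.0653]
L [0.4552 0.0351]
R [0.4656 0.0956]
bot [0.4897 0.0606]
lug [0.4348 0.0693]
stripTL [0.4394 0.0606]
stripTR [0.4421 0.0763]
stripBR [0.4921 0.0669]
stripBL [0.477  0.0552]
crowntip [0.4847 0.0615]
[[-0.986  0.168 -0.   ]
 [ 0.168  0.986  0.   ]
 [ 0.    -0.    -1.   ]] [-0.71 -0.11  0.44  1.77  0.04  1.47  1.12]
```

```bash
python3 -m inch '[[[0,0,0],[0,0,0.1]],[[0,0,0],[0,0,0.2]],[[0,0,0],[0,0,0.3]],[[0,0,0],[0,0,0.4]],[[0,0,0],[0,0,0.5]],[[0,0,0],[0,0,0.6]],[[0,0,0],[0,0,0.7]],[[0,0,0],[0,0,0.8]],[[0,0,0],[0,0,0.9]],[[0,0,0],[0,0,1]]]' 0.5 >/dev/null
python3 -m inch '[[[0,0,0],[0,0,0.1]],[[0,0,0],[0,0,0.2]],[[0,0,0],[0,0,0.3]],[[0,0,0],[0,0,0.4]],[[0,0,0],[0,0,0.5]],[[0,0,0],[0,0,0.6]],[[0,0,0],[0,0,0.7]],[[0,0,0],[0,0,0.8]],[[0,0,0],[0,0,0.9]],[[0,0,0],[0,0,1]]]' >/dev/null
python3 -m inch '[[[0,0,0],[0,0,0.1]],[[0,0,0],[0,0,0.2]],[[0,0,0],[0,0,0.3]],[[0,0,0],[0,0,0.4]],[[0,0,0],[0,0,0.5]],[[0,0,0],[0,0,0.6]],[[0,0,0],[0,0,0.7]],[[0,0,0],[0,0,0.8]],[[0,0,0],[0,0,0.9]],[[0,0,0],[0,0,1]]]' >/dev/null
python3 -m inch '[[[0,0,0],[0,0,0.1]],[[0,0,0],[0,0,0.2]],[[0,0,0],[0,0,0.3]],[[0,0,0],[0,0,0.4]],[[0,0,0],[0,0,0.5]],[[0,0,0],[0,0,0.6]],[[0,0,0],[0,0,0.7]],[[0,0,0],[0,0,0.8]],[[0,0,0],[0,0,0.9]],[[0,0,0],[0,0,1]]]' >/dev/null
python3 - <<'E'
from h import *
o=manip.get_obs();M=Rot.from_quat(o["ee_rot"]).as_matrix();print(o["clock"],o["position"],M.round(3),o["joint_pos"].round(2))
print("shift/0.08 to spine",M.T@(np.array([.4856,.0607,.155])-o["position"])/.08)
T0=np.load("pics/T1.npy");
for p,z in(((510,180),.145),((575,190),.2),((540,218),.15)): print(onz("wrist",np.array(p)*.7,z,T0))
T=wristT();im=manip.camera("wrist");np.save("pics/T2.npy",T)
cv2.imwrite("pics/w2.png",cv2.resize(im[:,:,::-1],(800,600),interpolation=cv2.INTER_CUBIC))
E
```

```text
9.15 [0.45278805 0.06808955 0.31125896] [[ 0.985 -0.17  -0.   ]
 [-0.17  -0.985  0.   ]
 [-0.    -0.    -1.   ]] [-0.55 -0.09  0.28  1.76  0.03  1.47 -2.01]
shift/0.08 to spine [0.4202095  0.02133489 1.95316625]
[0.40099021 0.15747817]
[0.41030785 0.18010893]
[0.4302162  0.17462752]
```

View pics/w2.png

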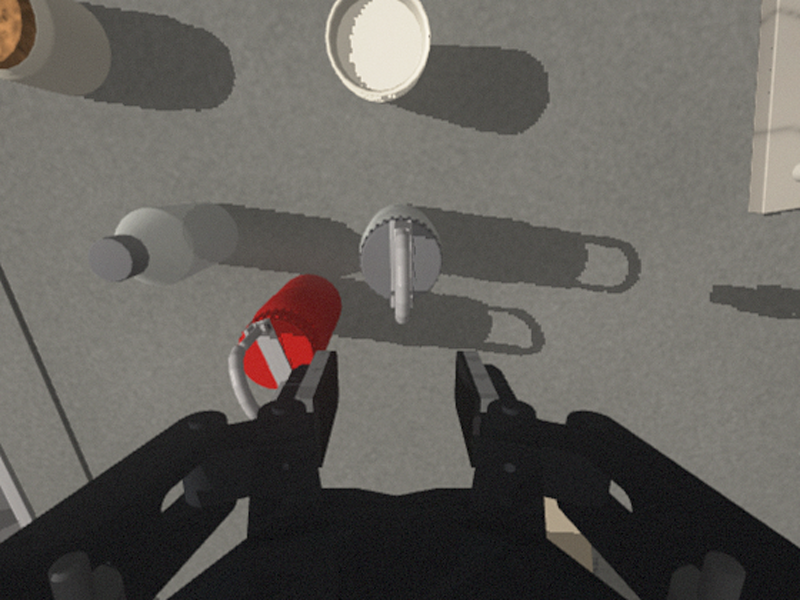

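```bash
python3 - <<'E'
from h import *
T=np.load("pics/T2.npy")
for p,z in(((400.5,256),.145),((360,252),.145),((441,252),.145),((403,232),.16),((402,318),.21)): print(onz("wrist",np.array(p)*.7,z,T).round(4))
E
python3 -m inch '[[[0.05,0,0],[0,0,0]],[[0.1,0,0],[0,0,0]],[[0.2,0,0],[0,0,0]],[[0.3,0,0],[0,0,0]],[[0.4,0,0],[0,0,0]],[[0.42,0.02,0.1],[0,0,0]],[[0.42,0.02,0.2],[0,0,0]],[[0.42,0.02,0.35],[0,0,0]],[[0.42,0.02,0.45],[0,0,0]],[[0.42,0.02,0.5],[0,0,0]]]'
```

```text
[0.4657 0.0636]
[0.4738 0.0924]
[0.4636 0.0337]
[0.4846 0.0587]
[0.4397 0.0677]
clock: 10.2
position: [0.4853, 0.0604, 0.27]
ee_rot: [0.996, -0.084, -0.001, 0.0]
ft_force: [0.5, 0.0, 0.5]
grip_width: 0.501
grasp_force: 0.0
```

```bash
python3 -m inch '[[[0.02,0,0.1],[0,0,0]],[[0.03,0,0.2],[0,0,0]],[[0.03,0,0.3],[0,0,0]],[[0.03,0,0.4],[0,0,0]],[[0.03,0,0.5],[0,0,0]],[[0.03,0,0.6],[0,0,0]],[[0.03,0,0.7],[0,0,0]],[[0.03,0,0.8],[0,0,0]],[[0.03,0,0.9],[0,0,0]],[[0.03,0,1],[0,0,0]]]'
python3 -m inch '[[[0,0,0.1],[0,0,0]],[[0,0,0.2],[0,0,0]],[[0,0,0.3],[0,0,0]],[[0,0,0.4],[0,0,0]],[[0,0,0.44],[0,0,0]],[[0,0,0.44],[0,0,0]],[[0,0,0.44],[0,0,0]],[[0,0,0.44],[0,0,0]],[[0,0,0.44],[0,0,0]],[[0,0,0.44],[0,0,0]]]'
python3 - <<'E'
from h import *
T=wristT();im=manip.camera("wrist");np.save("pics/T3.npy",T)
cv2.imwrite("pics/w3.png",cv2.resize(im[:,:,::-1],(800,600),interpolation=cv2.INTER_CUBIC))
E
```

```text
clock: 11.2
position: [0.4883, 0.06, 0.1906]
ee_rot: [0.996, -0.084, 0.0, -0.0]
ft_force: [0.7, 1.0, -0.3]
grip_width: 0.499
grasp_force: 0.0
clock: 12.2
position: [0.4884, 0.06, 0.1563]
ee_rot: [0.996, -0.084, 0.0, -0.0]
ft_force: [0.1, -0.4, -0.1]
grip_width: 0.5
grasp_force: 0.0
```

View pics/w3.png

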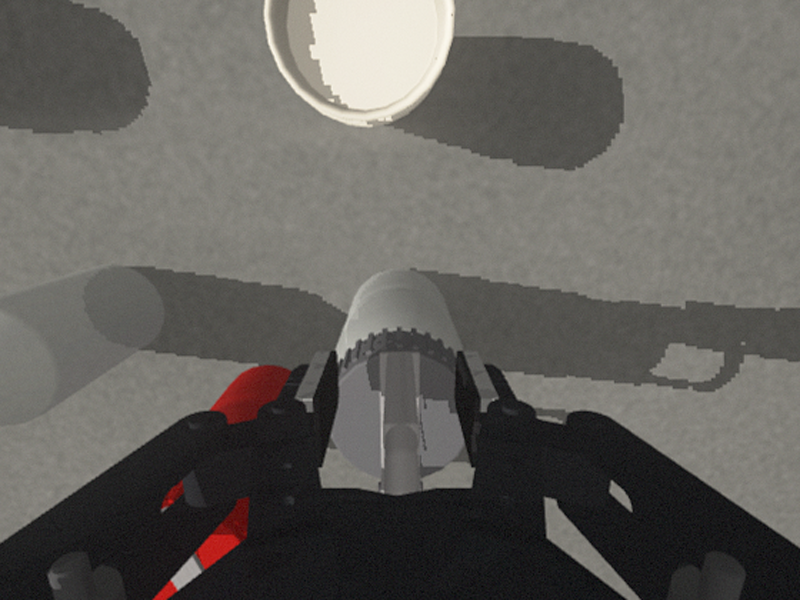

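```bash
python3 -m inch '[[[0,0,0],[0,0,0]],[[0,0,0],[0,0,0]],[[0,0,0],[0,0,0]],[[0,0,0],[0,0,0]],[[0,0,0],[0,0,0]],[[0,0,-0.1],[0,0,0]],[[0,0,-0.2],[0,0,0]],[[0,0,-0.35],[0,0,0]],[[0,0,-0.5],[0,0,0]],[[0,0,-0.7],[0,0,0]]]' 0 80
python3 -m inch '[[[0,0.1,-0.05],[0,0,0]],[[0,0.2,-0.1],[0,0,0]],[[0,0.3,-0.1],[0,0,0]],[[0,0.4,-0.1],[0,0,0]],[[0.1,0.5,-0.1],[0,0,0]],[[0.1,0.6,-0.1],[0,0,0]],[[0.15,0.7,-0.1],[0,0,0]],[[0.15,0.8,-0.1],[0,0,0]],[[0.17,0.9,-0.1],[0,0,0]],[[0.17,1,-0.1],[0,0,0]]]'
python3 - <<'E'
from h import *
print(manip.get_obs()["joint_pos"].round(2))
T=wristT();im=manip.camera("wrist");np.save("pics/T4.npy",T)
cv2.imwrite("pics/w4.png",cv2.resize(im[:,:,::-1],(800,600),interpolation=cv2.INTER_CUBIC))
E
```

```text
clock: 13.25
position: [0.4881, 0.06, 0.2132]
ee_rot: [0.996, -0.084, -0.0, -0.0]
ft_force: [0.1, -0.6, -1.2]
grip_width: 0.105
grasp_force: 77.9
clock: 14.25
position: [0.4883, -0.0219, 0.22]
ee_rot: [0.996, -0.084, -0.0, -0.0]
ft_force: [0.5, 0.1, 0.0]
grip_width: 0.099
grasp_force: 77.9
[-0.44  0.02  0.4   1.85 -0.01  1.27 -1.78]
```

View pics/w4.png

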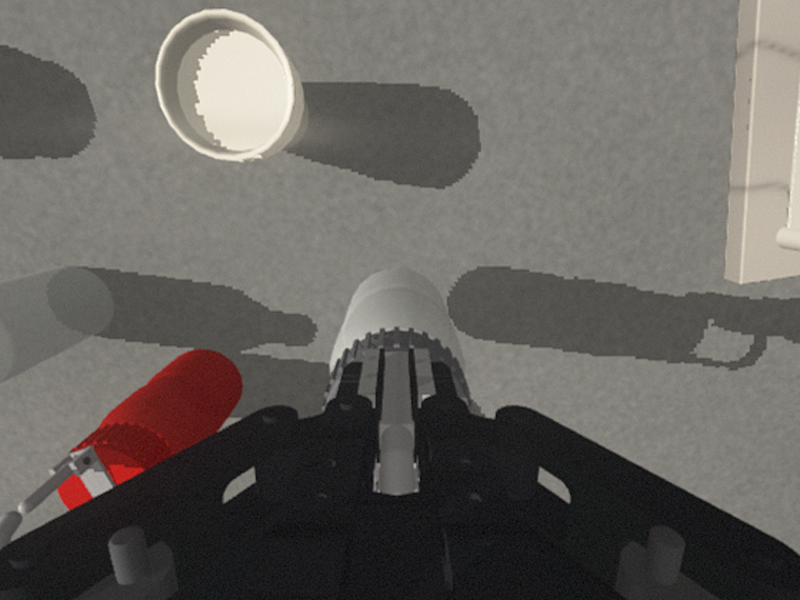

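```bash
python3 -m inch '[[[0,0.1,-0.1],[0,0,0]],[[0,0.2,-0.2],[0,0,0]],[[0,0.3,-0.3],[0,0,0]],[[0.1,0.4,-0.4],[0,0,0]],[[0.1,0.5,-0.5],[0,0,0]],[[0.1,0.6,-0.6],[0,0,0]],[[0.13,0.7,-0.7],[0,0,0]],[[0.13,0.75,-0.75],[0,0,0]],[[0.13,0.75,-0.75],[0,0,0]],[[0.13,0.75,-0.75],[0,0,0]]]'
cat > snap.py <<'E'
from h import *
import sys
n=sys.argv[1];T=wristT();im=manip.camera("wrist");np.save(f"pics/T{n}.npy",T);cv2.imwrite(f"pics/raw{n}.png",im[:,:,::-1])
print(n,proj("wrist",[.593,-.253,.235],T),proj("wrist",[.593,-.231,.235],T))
E
python3 snap.py 5
python3 -m inch '[[[0,0.1,0],[0,0,0]],[[0,0.2,0],[0,0,0]],[[0,0.3,0],[0,0,0]],[[0,0.4,0],[0,0,0]],[[0,0.5,0],[0,0,0]],[[0,0.6,0],[0,0,0]],[[0,0.7,0],[0,0,0]],[[0,0.8,0],[0,0,0]],[[0,0.8,0],[0,0,0]],[[0,0.8,0],[0,0,0]]]'
python3 snap.py 6
```

```text
clock: 15.3
position: [0.4884, -0.0818, 0.2798]
ee_rot: [0.996, -0.084, -0.0, -0.0]
ft_force: [0.4, -0.1, -1.1]
grip_width: 0.1
grasp_force: 78.0
5 [554.20693313   5.52635909] [513.30691884  13.18085387]
clock: 16.35
position: [0.4779, -0.1451, 0.2801]
ee_rot: [0.996, -0.084, 0.0, -0.0]
ft_force: [0.0, -0.3, -0.9]
grip_width: 0.104
grasp_force: 77.9
6 [437.07339628   6.10756586] [396.96732001  13.7628769 ]
```

```bash
python3 -m inch '[[[0.1,0,0],[0,0,0]],[[0.2,0,0],[0,0,0]],[[0.3,0,0],[0,0,0]],[[0.4,0,0],[0,0,0]],[[0.5,0,0],[0,0,0]],[[0.6,0,0],[0,0,0]],[[0.7,0,0],[0,0,0]],[[0.8,0,0],[0,0,0]],[[0.8,0,0],[0,0,0]],[[0.8,0,0],[0,0,0]]]'
python3 snap.py 7
python3 -m inch '[[[0,-0.1,0],[0,0,0]],[[0,-0.2,0],[0,0,0]],[[0,-0.3,0],[0,0,0]],[[0,-0.4,0],[0,0,0]],[[0,-0.5,0],[0,0,0]],[[0,-0.6,0],[0,0,0]],[[0,-0.7,0],[0,0,0]],[[0,-0.8,0],[0,0,0]],[[0,-0.8,0],[0,0,0]],[[0,-0.8,0],[0,0,0]]]'
python3 snap.py 8
python3 - <<'E'
import cv2,numpy as np
a=cv2.imread("pics/raw7.png");b=cv2.imread("pics/raw8.png")
cv2.imwrite("pics/m2.png",np.vstack([cv2.resize(a[0:150,350:550],(800,600))[:300] if 0 else cv2.resize(i,(800,300),interpolation=cv2.INTER_CUBIC) for i in (a[40:145,280:560],b[40:145,280:560])]))
E
```

```text
clock: 17.4
position: [0.5409, -0.156, 0.2799]
ee_rot: [0.996, -0.084, -0.0, 0.0]
ft_force: [-0.7, 0.1, -1.3]
grip_width: 0.102
grasp_force: 78.1
7 [421.51553437 126.48017875] [385.30547216 132.74612194]
clock: 18.45
position: [0.5516, -0.0928, 0.2801]
ee_rot: [0.996, -0.084, 0.0, 0.0]
ft_force: [-0.3, -0.4, -1.2]
grip_width: 0.1
grasp_force: 78.0
8 [526.56728662 126.56134639] [489.81387277 132.80506361]
```

Run:
```python
import cv2,numpy as np
a=cv2.imread("pics/raw7.png");b=cv2.imread("pics/raw8.png")
cv2.imwrite("pics/m2.png",np.hstack([cv2.resize(i,(400,480),interpolation=cv2.INTER_CUBIC) for i in (a[70:190,370:470],b[70:190,460:560])]))
```

```text
(no output)
```

View pics/m2.png

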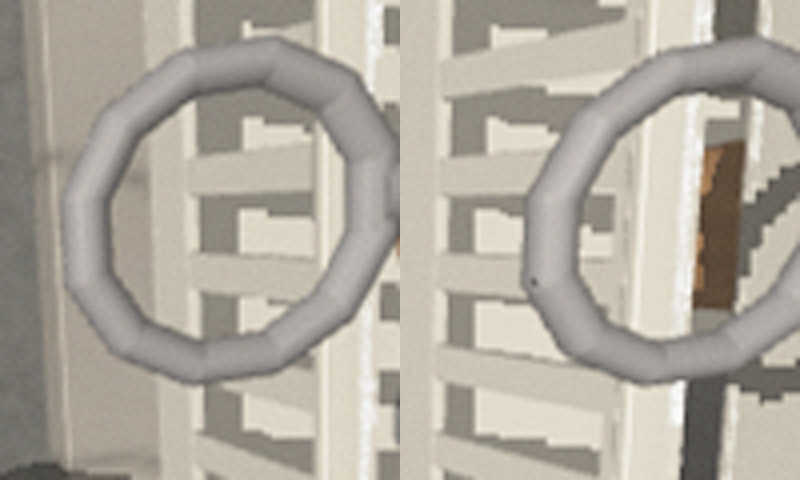

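Run:
```python
from h import *
T7=np.load("pics/T7.npy");T8=np.load("pics/T8.npy")
for n,a,b in(("bar",(87,232),(151,233)),("top",(275,37),(357,37)),("bot",(200,383),(260,383)),("inL",(110,232),(178,233)),("outL",(62,228),(124,230))):
    pa=np.array([370,70])+(np.array(a)+.5)/4-.5;pb=np.array([460,70])+(np.array(b)+.5)/4-.5
    x,r=tri([("wrist",pa,T7),("wrist",pb,T8)]);print(n,x.round(4),r.round(2))
    s=np.array([m*0+m for m in (0,)])
```

```text
bar [ 0.5955 -0.2342  0.2368] [ 0.    0.09 -0.   -0.09]
top [ 0.6183 -0.2628  0.2368] [-0.   -0.07  0.    0.07]
bot [ 0.5707 -0.2481  0.2413] [-0.   -0.02  0.    0.02]
inL [ 0.595  -0.2369  0.2386] [ 0.    0.09 -0.   -0.09]
outL [ 0.5966 -0.2309  0.2358] [ 0.    0.22 -0.   -0.22]
```

```bash
python3 -m inch '[[[0,0,0],[0,0,-0.1]],[[0,0,0],[0,0,-0.2]],[[0,0,0],[0,0,-0.3]],[[0,0,0],[0,0,-0.4]],[[0,0,0.1],[0,0,-0.5]],[[0,0,0.15],[0,0,-0.6]],[[0,0,0.2],[0,0,-0.7]],[[0,0,0.25],[0,0,-0.8]],[[0,0,0.3],[0,0,-0.9]],[[0,0,0.4],[0,0,-1]]]' >/dev/null
python3 -m inch '[[[0,0,0],[0,0,-0.1]],[[0,0,0],[0,0,-0.2]],[[0,0,0],[0,0,-0.3]],[[0,0,0],[0,0,-0.4]],[[0,0,0.1],[0,0,-0.5]],[[0,0,0.15],[0,0,-0.6]],[[0,0,0.2],[0,0,-0.7]],[[0,0,0.25],[0,0,-0.8]],[[0,0,0.3],[0,0,-0.9]],[[0,0,0.35],[0,0,-1]]]'
cat > d.py <<'E'
from h import *
import sys
o=manip.get_obs();M=Rot.from_quat(o["ee_rot"]).as_matrix()
t=np.array([float(v) for v in sys.argv[1:4]])
G=np.array([[0,1,0],[1,0,0],[0,0,-1.]])
print(o["clock"],o["position"].round(4),"shift",(M.T@(t-o["position"])/.08).round(3),"turn",(Rot.from_matrix(M.T@G).as_rotvec()/np.radians(45)).round(3),o["ft_force"].round(1),o["joint_pos"].round(2))
E
python3 d.py .5945 -.163 .213
```

```text
clock: 20.5
position: [0.5515, -0.0935, 0.2199]
ee_rot: [0.763, 0.646, -0.0, 0.0]
ft_force: [0.3, -0.4, -1.9]
grip_width: 0.103
grasp_force: 78.0
20.5 [ 0.5515 -0.0935  0.2199] shift [-0.769  0.673  0.087] turn [ 0.     0.    -0.211] [ 0.3 -0.4 -1.9] [-0.23  0.19  0.36  1.67 -0.07  1.29 -0.02]
```

```bash
python3 -m inch '[[[-0.1,0.1,0],[0,0,-0.03]],[[-0.2,0.2,0],[0,0,-0.06]],[[-0.3,0.3,0],[0,0,-0.1]],[[-0.4,0.4,0.05],[0,0,-0.13]],[[-0.5,0.5,0.05],[0,0,-0.16]],[[-0.6,0.55,0.05],[0,0,-0.19]],[[-0.7,0.6,0.07],[0,0,-0.21]],[[-0.74,0.65,0.085],[0,0,-0.21]],[[-0.77,0.67,0.085],[0,0,-0.21]],[[-0.77,0.67,0.085],[0,0,-0.21]]]' >/dev/null
python3 d.py .5945 -.163 .213
python3 - <<'E'
from h import *
a=manip.camera("scene")[:,:,::-1];b=manip.camera("top")[:,:,::-1]
f=lambda i:cv2.resize(i,(400,400),interpolation=cv2.INTER_CUBIC)
cv2.imwrite("pics/m3.png",np.hstack([f(a[125:205,190:270]),f(b[165:245,270:350])]))
E
```

```text
21.5 [ 0.5942 -0.1627  0.2132] shift [-0.003  0.004  0.002] turn [-0.     0.    -0.005] [-0.4  0.1 -0.3] [-0.11  0.33  0.38  1.53 -0.13  1.3   0.28]
```

View pics/m3.png

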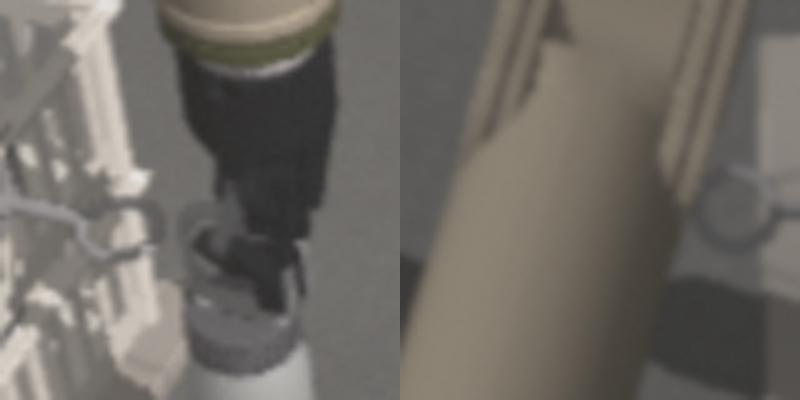

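```bash
python3 -m inch '[[[-0.02,0,0],[0,0,0]],[[-0.04,0,0],[0,0,0]],[[-0.06,0,0],[0,0,0]],[[-0.08,0,0],[0,0,0]],[[-0.1,0,0],[0,0,0]],[[-0.12,0,0],[0,0,0]],[[-0.14,0,0],[0,0,0]],[[-0.16,0,0],[0,0,0]],[[-0.18,0,0],[0,0,0]],[[-0.2,0,0],[0,0,0]]]'
```

```text
clock: 22.6
position: [0.5942, -0.1779, 0.2131]
ee_rot: [0.708, 0.706, 0.0, -0.0]
ft_force: [-0.9, 3.0, -1.2]
grip_width: 0.102
grasp_force: 78.0
```

```bash
python3 -m inch '[[[-0.01,0,0],[0,0,0]],[[-0.02,0,0],[0,0,0]],[[-0.03,0,0],[0,0,0]],[[-0.04,0,0],[0,0,0]],[[-0.05,0,0],[0,0,0]],[[-0.06,0,0],[0,0,0]],[[-0.06,0,0],[0,0,0]],[[-0.06,0,0],[0,0,0]],[[-0.06,0,0],[0,0,0]],[[-0.06,0,0],[0,0,0]]]'
```

```text
clock: 23.6
position: [0.5942, -0.1832, 0.2133]
ee_rot: [0.708, 0.706, 0.0, 0.0]
ft_force: [0.3, 2.8, -1.7]
grip_width: 0.1
grasp_force: 78.0
```

```bash
python3 -m inch '[[[-0.01,0,0],[0,0,0]],[[-0.02,0,0],[0,0,0]],[[-0.03,0,0],[0,0,0]],[[-0.04,0,0],[0,0,0]],[[-0.05,0,0],[0,0,0]],[[-0.06,0,0],[0,0,0]],[[-0.07,0,0],[0,0,0]],[[-0.08,0,0],[0,0,0]],[[-0.08,0,0],[0,0,0]],[[-0.08,0,0],[0,0,0]]]'
python3 -m inch '[[[-0.01,0,0],[0,0,0]],[[-0.02,0,0],[0,0,0]],[[-0.03,0,0],[0,0,0]],[[-0.04,0,0],[0,0,0]],[[-0.05,0,0],[0,0,0]],[[-0.05,0,0],[0,0,0]],[[-0.05,0,0],[0,0,0]],[[-0.05,0,0],[0,0,0]],[[-0.05,0,0],[0,0,0]],[[-0.05,0,0],[0,0,0]]]'
```

```text
clock: 24.6
position: [0.594, -0.1897, 0.2131]
ee_rot: [0.708, 0.706, -0.0, -0.0]
ft_force: [0.5, 3.6, -1.5]
grip_width: 0.098
grasp_force: 78.0
clock: 25.6
position: [0.594, -0.1937, 0.2132]
ee_rot: [0.708, 0.706, -0.0, -0.0]
ft_force: [1.0, 4.0, -3.7]
grip_width: 0.101
grasp_force: 77.9
```

```bash
python3 -m inch '[[[-0.01,0,0],[0,0,0]],[[-0.02,0,0],[0,0,0]],[[-0.03,0,0],[0,0,0]],[[-0.04,0,0],[0,0,0]],[[-0.05,0,0],[0,0,0]],[[-0.05,0,0],[0,0,0]],[[-0.05,0,0],[0,0,0]],[[-0.05,0,0],[0,0,0]],[[-0.05,0,0],[0,0,0]],[[-0.05,0,0],[0,0,0]]]'
python3 -m inch '[[[-0.01,0,0],[0,0,0]],[[-0.02,0,0],[0,0,0]],[[-0.03,0,0],[0,0,0]],[[-0.04,0,0],[0,0,0]],[[-0.04,0,0],[0,0,0]],[[-0.04,0,0],[0,0,0]],[[-0.04,0,0],[0,0,0]],[[-0.04,0,0],[0,0,0]],[[-0.04,0,0],[0,0,0]],[[-0.04,0,0],[0,0,0]]]'
```

```text
clock: 26.6
position: [0.594, -0.1977, 0.2132]
ee_rot: [0.708, 0.706, 0.0, -0.0]
ft_force: [0.1, 4.5, -3.2]
grip_width: 0.102
grasp_force: 77.8
clock: 27.6
position: [0.5939, -0.201, 0.2132]
ee_rot: [0.708, 0.706, -0.0, -0.0]
ft_force: [1.4, 2.0, -6.3]
grip_width: 0.104
grasp_force: 77.8
```

```bash
python3 -m inch '[[[0,0,0.01],[0,0,0]],[[0,0,0.02],[0,0,0]],[[0,0,0.03],[0,0,0]],[[0,0,0.04],[0,0,0]],[[0,0,0.05],[0,0,0]],[[-0.01,0,0.06],[0,0,0]],[[-0.02,0,0.07],[0,0,0]],[[-0.03,0,0.08],[0,0,0]],[[-0.04,0,0.09],[0,0,0]],[[-0.05,0,0.1],[0,0,0]]]'
```

```text
clock: 28.6
position: [0.5941, -0.2052, 0.2055]
ee_rot: [0.708, 0.706, 0.0, 0.0]
ft_force: [-0.0, -0.1, -2.2]
grip_width: 0.099
grasp_force: 78.3
```

```bash
python3 -m inch '[[[0,0,0.01],[0,0,0]],[[0,0,0.03],[0,0,0]],[[-0.01,0,0.05],[0,0,0]],[[-0.01,0,0.07],[0,0,0]],[[-0.02,0,0.09],[0,0,0]],[[-0.03,0,0.1],[0,0,0]],[[-0.03,0,0.11],[0,0,0]],[[-0.03,0,0.12],[0,0,0]],[[-0.03,0,0.13],[0,0,0]],[[-0.03,0,0.14],[0,0,0]]]'
python3 -m inch '[[[0,0,0.01],[0,0,0]],[[0,0,0.02],[0,0,0]],[[0,0,0.03],[0,0,0]],[[0,0,0.04],[0,0,0]],[[0,0,0.04],[0,0,0]],[[0,0,0.04],[0,0,0]],[[0,0,0.04],[0,0,0]],[[0,0,0.04],[0,0,0]],[[0,0,0.04],[0,0,0]],[[0,0,0.04],[0,0,0]]]'
```

```text
clock: 29.6
position: [0.5941, -0.2072, 0.194]
ee_rot: [0.708, 0.706, 0.0, -0.0]
ft_force: [0.2, -0.6, -0.7]
grip_width: 0.103
grasp_force: 78.3
clock: 30.6
position: [0.594, -0.2073, 0.1909]
ee_rot: [0.708, 0.706, 0.0, -0.0]
ft_force: [0.1, -0.1, -0.4]
grip_width: 0.1
grasp_force: 78.3
```

```bash
python3 -m inch '[[[0,0,0.004],[0,0,0]],[[0,0,0.008],[0,0,0]],[[0,0,0.012],[0,0,0]],[[0,0,0.016],[0,0,0]],[[0,0,0.02],[0,0,0]],[[0,0,0.02],[0,0,0]],[[0,0,0.02],[0,0,0]],[[0,0,0.02],[0,0,0]],[[0,0,0.02],[0,0,0]],[[0,0,0.02],[0,0,0]]]'
python3 -m inch '[[[0,0,0.003],[0,0,0]],[[0,0,0.006],[0,0,0]],[[0,0,0.01],[0,0,0]],[[0,0,0.01],[0,0,0]],[[0,0,0.01],[0,0,0]],[[0,0,0.01],[0,0,0]],[[0,0,0.01],[0,0,0]],[[0,0,0.01],[0,0,0]],[[0,0,0.01],[0,0,0]],[[0,0,0.01],[0,0,0]]]'
```

```text
clock: 31.6
position: [0.594, -0.2073, 0.1893]
ee_rot: [0.708, 0.706, 0.0, -0.0]
ft_force: [-0.5, 0.4, -1.5]
grip_width: 0.105
grasp_force: 78.3
clock: 32.6
position: [0.5941, -0.2073, 0.1886]
ee_rot: [0.708, 0.706, 0.0, 0.0]
ft_force: [-0.6, 0.1, 3.7]
grip_width: 0.106
grasp_force: 78.8
```

```bash
python3 -m inch '[[[0,0,0.001],[0,0,0]],[[0,0,0.002],[0,0,0]],[[0,0,0.003],[0,0,0]],[[0,0,0.004],[0,0,0]],[[0,0,0.004],[0,0,0]],[[0,0,0.004],[0,0,0]],[[0,0,0.004],[0,0,0]],[[0,0,0.004],[0,0,0]],[[0,0,0.004],[0,0,0]],[[0,0,0.004],[0,0,0]]]'
```

```text
clock: 33.6
position: [0.5942, -0.2074, 0.1885]
ee_rot: [0.708, 0.706, 0.0, 0.0]
ft_force: [-1.3, -0.1, 5.8]
grip_width: 0.103
grasp_force: 79.2
```

```bash
python3 -m inch '[[[0,0,0.001],[0,0,0]],[[0,0,0.002],[0,0,0]],[[0,0,0.003],[0,0,0]],[[0,0,0.004],[0,0,0]],[[0,0,0.005],[0,0,0]],[[0,0,0.005],[0,0,0]],[[0,0,0.005],[0,0,0]],[[0,0,0.005],[0,0,0]],[[0,0,0.005],[0,0,0]],[[0,0,0.005],[0,0,0]]]'
```

```text
clock: 34.6
position: [0.5943, -0.2074, 0.1884]
ee_rot: [0.708, 0.706, 0.0, 0.0]
ft_force: [-1.9, -0.5, 7.5]
grip_width: 0.101
grasp_force: 79.5
```

```bash
python3 -m inch '[[[0,0,0],[0,0,0]],[[0,0,0],[0,0,0]],[[0,0,0],[0,0,0]],[[0,0,0],[0,0,0]],[[0,0,0],[0,0,0]],[[0,0,0],[0,0,0]],[[0,0,0],[0,0,0]],[[0,0,0],[0,0,0]],[[0,0,0],[0,0,0]],[[0,0,0],[0,0,0]]]'
```

```text
clock: 35.6
position: [0.5943, -0.2074, 0.1884]
ee_rot: [0.708, 0.706, 0.0, 0.0]
ft_force: [-1.8, 1.0, 7.1]
grip_width: 0.099
grasp_force: 79.5
```

```bash
python3 -m inch '[[[0,0,0.001],[0,0,0]],[[0,0,0.002],[0,0,0]],[[0,0,0.003],[0,0,0]],[[0,0,0.003],[0,0,0]],[[0,0,0.003],[0,0,0]],[[0,0,0.003],[0,0,0]],[[0,0,0.003],[0,0,0]],[[0,0,0.003],[0,0,0]],[[0,0,0.003],[0,0,0]],[[0,0,0.003],[0,0,0]]]'
python3 -m inch '[[[0,0,0],[0,0,0]],[[0,0,0],[0,0,0]],[[0,0,0],[0,0,0]],[[0,0,0],[0,0,0]],[[0,0,0],[0,0,0]],[[0,0,0],[0,0,0]],[[0,0,0],[0,0,0]],[[0,0,0],[0,0,0]],[[0,0,0],[0,0,0]],[[0,0,0],[0,0,0]]]'
```

```text
clock: 36.6
position: [0.5943, -0.2074, 0.1883]
ee_rot: [0.708, 0.706, 0.0, 0.0]
ft_force: [-1.9, -0.2, 7.5]
grip_width: 0.105
grasp_force: 79.6
clock: 37.6
position: [0.5943, -0.2074, 0.1883]
ee_rot: [0.708, 0.706, 0.0, 0.0]
ft_force: [-2.1, 1.1, 8.2]
grip_width: 0.099
grasp_force: 79.6
```

```bash
python3 -m inch '[[[0,0,-0.002],[0,0,0]],[[0,0,-0.004],[0,0,0]],[[0,0,-0.006],[0,0,0]],[[0,0,-0.008],[0,0,0]],[[0,0,-0.01],[0,0,0]],[[0,0,-0.012],[0,0,0]],[[0,0,-0.012],[0,0,0]],[[0,0,-0.012],[0,0,0]],[[0,0,-0.012],[0,0,0]],[[0,0,-0.012],[0,0,0]]]'
```

```text
clock: 38.6
position: [0.5941, -0.2073, 0.1886]
ee_rot: [0.708, 0.706, 0.0, 0.0]
ft_force: [0.8, -0.8, 4.5]
grip_width: 0.101
grasp_force: 79.1
```

```bash
python3 -m inch '[[[0,0,-0.002],[0,0,0]],[[0,0,-0.004],[0,0,0]],[[0,0,-0.006],[0,0,0]],[[0,0,-0.007],[0,0,0]],[[0,0,-0.007],[0,0,0]],[[0,0,-0.007],[0,0,0]],[[0,0,-0.007],[0,0,0]],[[0,0,-0.007],[0,0,0]],[[0,0,-0.007],[0,0,0]],[[0,0,-0.007],[0,0,0]]]' - 20
python3 -m inch '[[[0,0,0],[0,0,0]],[[0,0,0],[0,0,0]],[[0,0,0],[0,0,0]],[[0,0,0],[0,0,0]],[[0,0,0],[0,0,0]],[[0,0,0],[0,0,0]],[[0,0,0],[0,0,0]],[[0,0,0],[0,0,0]],[[0,0,0],[0,0,0]],[[0,0,0],[0,0,0]]]' 0.45
```

```text
clock: 39.6
position: [0.5939, -0.2072, 0.1889]
ee_rot: [0.708, 0.706, -0.0, -0.0]
ft_force: [0.6, -0.5, 1.1]
grip_width: 0.106
grasp_force: 78.7
clock: 40.6
position: [0.594, -0.2073, 0.189]
ee_rot: [0.708, 0.706, 0.0, -0.0]
ft_force: [0.1, -0.1, 0.4]
grip_width: 0.45
grasp_force: 0.0
```

Released; back off along +y, slowly at first.

```bash
python3 -m inch '[[[0.02,0,0],[0,0,0]],[[0.05,0,0],[0,0,0]],[[0.1,0,0],[0,0,0]],[[0.2,0,0],[0,0,0]],[[0.3,0,0],[0,0,0]],[[0.45,0,0],[0,0,0]],[[0.6,0,0],[0,0,0]],[[0.75,0,0],[0,0,0]],[[0.9,0,0],[0,0,0]],[[1,0,0],[0,0,0]]]'
python3 -m inch '[[[0.1,0,0],[0,0,0]],[[0.2,0,0],[0,0,0]],[[0.3,0,0],[0,0,0]],[[0.3,0,0],[0,0,0]],[[0.3,0,0],[0,0,0]],[[0.3,0,0],[0,0,0]],[[0.3,0,0],[0,0,0]],[[0.3,0,0],[0,0,0]],[[0.3,0,0],[0,0,0]],[[0.3,0,0],[0,0,0]]]'
python3 - <<'E'
from h import *
import time
g=lambda:cv2.GaussianBlur(cv2.cvtColor(manip.camera("scene"),cv2.COLOR_RGB2GRAY),(3,3),0).astype(float)[100:300,150:300]
a=g()
for _ in range(8):
    b=g();d=abs(a-b);print(d.max().round(1),d.mean().round(3))
print(proj("scene",[.5945,-.2345,.2]),manip.get_obs()["clock"])
E
```

```text
clock: 41.6
position: [0.5944, -0.1255, 0.1891]
ee_rot: [0.708, 0.706, 0.0, -0.0]
ft_force: [0.3, -0.1, -0.1]
grip_width: 0.451
grasp_force: 0.0
clock: 42.6
position: [0.5944, -0.1034, 0.1891]
ee_rot: [0.708, 0.706, 0.0, -0.0]
ft_force: [-0.4, 0.5, -0.9]
grip_width: 0.447
grasp_force: 0.0
10.0 0.27
11.0 0.276
12.0 0.284
12.0 0.283
15.0 0.284
15.0 0.284
15.0 0.29
15.0 0.291
[221.91443031 182.14103248] 43.05
```

```bash
for i in 1 2 3 4 5; do python3 -m inch '[[[0,0,0],[0,0,0]],[[0,0,0],[0,0,0]],[[0,0,0],[0,0,0]],[[0,0,0],[0,0,0]],[[0,0,0],[0,0,0]],[[0,0,0],[0,0,0]],[[0,0,0],[0,0,0]],[[0,0,0],[0,0,0]],[[0,0,0],[0,0,0]],[[0,0,0],[0,0,0]]]' >/dev/null; done
python3 - <<'E'
from h import *
g=lambda:manip.camera("scene").astype(float)
a=g();s0=cv2.resize(cv2.imread("pics/scene0.png"),(560,420),interpolation=cv2.INTER_AREA)[:,:,::-1].astype(float)
f=lambda i:cv2.GaussianBlur(i,(3,3),0)[100:300,150:300]
for _ in range(5):
    b=g();d=abs(f(a)-f(b));print(d.max().round(1),d.mean().round(3))
m=np.zeros(a.shape[:2],np.uint8)
pts=[proj("scene",[.5945+35*np.cos(t)/1000,-.2345+35*np.sin(t)/1000,z]) for t in np.linspace(0,6.28,24) for z in(.032,.177)]
cv2.fillConvexPoly(m,cv2.convexHull(np.array(pts).astype(np.int32)),1)
ch=(abs(cv2.GaussianBlur(a-s0,(3,3),0)).max(2)>20)
n,l,st,c=cv2.connectedComponentsWithStats(ch[100:300,150:260].astype(np.uint8))
print("mask bbox",cv2.boundingRect(m),"changed share",ch[m>0].mean())
for k in np.argsort(-st[1:,4])[:4]+1: print(st[k]+np.array([150,100,0,0,0]))
E
```

```text
1.4 0.265
1.4 0.266
1.5 0.265
1.4 0.266
1.4 0.265
mask bbox (210, 179, 31, 52) changed share 0.8137817883511075
[ 150  100   92  131 4253]
[216 100  44  97 737]
[244 102  16  11  87]
[173 100  11   7  44]
```

```bash
python3 -c "
from workcell import manip
print(manip.get_obs()['clock'],manip.hand_in())"
```

```text
the job is handed in; nothing more can be done
48.35 None
```

I hung the bottle by its snap hook on the eye, pulled it down with about 9 N for over a second and let go, then handed the job in at 48 s. The gate being shut is inferred from force readings only. An image check before hand-in showed the bottle in place and at rest, and no verdict came back.

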